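Open the thermocouple connection box

TASK

Open the wide one of the two grey connection boxes so that the thermocouple plugs can be fitted: press down the release tab at its front with the fingertips until its sprung lid pops up, then push the lid's front edge up and all the way back, past upright, until it stays open by itself against its stop. Only press and push gently, gripping nothing; leave the narrow box shut and the loose things on the bench lying where they are.

Things in the scene. Friction and masses are not known exactly. Their poses are not given: they have to be found in the camera images.
- wide_box: The wide box: plain grey sheet-metal box for thermocouple plugs, screwed to the bench, 165 mm wide (y), 130 deep (x), 60 high shut, plus a 19 mm screw lug at the foot of each side. Origin: centre of its underside. Its -x axis points out of its front (latch side, roughly towards the robot), z up.
- wide_press (a point): Where to press the wide box's release tab: on top of a ribbed black paddle, 44 mm wide, standing out level from the middle of the front, 38 mm above the bench; 25 mm in front of its pivot, 34 mm in front of the lid, 14 mm behind its outer end. A latch arm 20 mm high on the pivot tips 8 mm forward when pressed: fingertips may reach 14 mm from this point towards the box.
- wide_tab (a joint): Tilt of the wide box's release tab: 0 at rest, grows as the paddle is pressed down, stop at 0.35 rad (press point 9 mm lower). Sprung: 2.2 N at the press point starts it, the lid lets go at about 0.2 rad and 4 N, 5.3 N reaches the stop. Springs back when let go.
- wide_lid (a joint): Angle of the wide box's lid: 0 shut and latched; once unlatched two spring pins lift it to about 0.69 rad, where it stands by itself; 1.92 rad is fully open, leaning back 20 degrees past upright on its stop brackets. Damped hinge (0.06 N m s/rad), lid about 0.12 kg: let go below 1.5 rad it sinks slowly back to 0.69, beyond 1.75 slowly back to the stop.
- wide_hinge (a point): Middle of the hinge line of the wide box's lid (along the box's y), at its back edge, 56 mm above the bench; the lid turns about it.
- wide_lip (a point): Middle of the lower edge of the wide lid's front skirt, where to push. The lid is a 3 mm sheet, 173 mm wide, reaching 137 mm forward from the hinge, with a 12 mm skirt turned down in front. 136 mm from the hinge line. Height above the bench: shut 44 mm, sprung up 133 mm (then the lid's foremost edge), fully open 187 mm. A keeper stands out 5 mm from the skirt's middle 30 mm.
- narrow_box: The narrow box: plain grey sheet-metal box for fuses, screwed to the bench, 100 mm wide (y), 130 deep (x), 60 high shut, plus a 19 mm screw lug at the foot of each side. Origin: centre of its underside. Its -x axis points out of its front (latch side, roughly towards the robot), z up.
- narrow_press (a point): Where to press the narrow box's release tab: on top of a ribbed black paddle, 44 mm wide, standing out level from the middle of the front, 38 mm above the bench; 25 mm in front of its pivot, 34 mm in front of the lid, 14 mm behind its outer end. A latch arm 20 mm high on the pivot tips 8 mm forward when pressed: fingertips may reach 14 mm from this point towards the box.
- narrow_tab (a joint): Tilt of the narrow box's release tab: 0 at rest, grows as the paddle is pressed down, stop at 0.35 rad (press point 9 mm lower). Sprung: 2.2 N at the press point starts it, the lid lets go at about 0.2 rad and 4 N, 5.3 N reaches the stop. Springs back when let go.
- narrow_lid (a joint): Angle of the narrow box's lid: 0 shut and latched; once unlatched two spring pins lift it to about 0.69 rad, where it stands by itself; 1.92 rad is fully open, leaning back 20 degrees past upright on its stop brackets. Damped hinge (0.06 N m s/rad), lid about 0.12 kg: let go below 1.5 rad it sinks slowly back to 0.69, beyond 1.75 slowly back to the stop.
- narrow_hinge (a point): Middle of the hinge line of the narrow box's lid (along the box's y), at its back edge, 56 mm above the bench; the lid turns about it.
- narrow_lip (a point): Middle of the lower edge of the narrow lid's front skirt, where to push. The lid is a 3 mm sheet, 108 mm wide, reaching 137 mm forward from the hinge, with a 12 mm skirt turned down in front. 136 mm from the hinge line. Height above the bench: shut 44 mm, sprung up 133 mm (then the lid's foremost edge), fully open 187 mm. A keeper stands out 5 mm from the skirt's middle 30 mm.
- plug: Orange two-pin thermocouple plug, 69x17x12 mm, lying loose between the boxes. A loose bystander: leave it lying. Origin: centre of its underside; x along its length.
- heater: Round black heater puck, 68 mm across, 26 mm high, lying flat behind the gap between the boxes. A loose bystander: leave it lying. Origin: centre of its underside; x along its length.
- screwdriver: Small screwdriver with a red handle, 175x26x23 mm, lying in front of the boxes. A loose bystander: leave it lying. Origin: centre of its underside; x along its length.
- marker: Blue and black marker pen, 130x18x16 mm, lying in front of the boxes. A loose bystander: leave it lying. Origin: centre of its underside; x along its length.

How it is judged:
On the way, in this order (a step that is already met when the one before it is completed fails the run):
1. the wide box's release tab is pressed down by the fingers (value of joint wide_tab above 0.15 rad and contact force between the fingers and wide_tab above 0.5 N), for 0.02 s.
2. the wide lid has sprung up and stands ajar, untouched (value of joint wide_lid between 0.5 and 1 rad and contact force between the fingers and wide_lid below 0.1 N), for 0.1 s.
At the end, for the whole second after the job is handed in: The wide box's lid rests fully open against its stop (angle above 1.85 of 1.92 rad) and still, its release tab has sprung back (under 0.05 rad), the narrow box is shut and latched (lid and tab under 0.05 rad), and every loose thing lies within 30 mm of where it lay (value of joint wide_lid above 1.85 rad and velocity of joint wide_lid between -0.1 and 0.1 rad/s and value of joint each of wide_tab, narrow_lid, narrow_tab below 0.05 rad and distance of each of plug, heater, screwdriver, marker from where it was at the start of the episode below 0.03 m); the robot touches nothing.
It fails at once if the narrow box's lid is released (value of joint narrow_lid above 0.1 rad).
It fails at once if a lid or tab is gripped or forced (more than 40 N between fingers and the lid or the tab) (contact force between the fingers and wide_lid above 40 N or contact force between the fingers and wide_tab above 40 N or contact force between the fingers and narrow_lid above 40 N or contact force between the fingers and narrow_tab above 40 N).
It fails at once if a loose thing is shoved more than 40 mm, picked up or carried (distance of any of plug, heater, screwdriver, marker from where it was at the start of the episode above 0.04 m or height (world z) of any of plug, heater, screwdriver, marker above 0.02 m).
It also fails if it takes over 48 s, if anything falls off the work surface, if the arm or the gripper's body presses on something with over 40 N, if the wrist force passes 120 N, or if a joint passes its speed limit or range.

ROBOT

A 6-joint arm with a two-finger parallel gripper is mounted at the origin on a cart in front of the work surface, level with it; the furniture and walls round the work are solid. World frame = base frame: x ahead of the robot, y to its left, z up, the work surface at z = 0. Lengths are in m, angles in rad, forces in N, time in s.
With the tool pointing down it reaches from about 0.275 to 0.725 m from the base axis. Payload 15.9 kg.
Tool frame: the origin (TCP) lies midway between the tips of the shut fingers; the grasp point (between the pads) lies 19 mm behind it (r.grasp_offset is the distance from the TCP to the grasp point, in m); z points along the fingers, y is the direction in which the jaws open and shut (so a half turn about z gives the same grasp; the last joint's range is limited). The gripper opens to 85 mm and grips with 20 to 120 N. Pads are 22 mm wide; open, the fingers measure 114 mm over their backs; the gripper's body (76 mm by 85 mm) begins 54 mm behind the grasp point. The pads swing forward as they close: fully open they stand 13 mm farther back than shut.
Start: joints at [1.24, 0.213, -0.034, 1.323, 0, 1.571], TCP at [0.162, 0.473, 0.231] pointing down, gripper open.
Joint ranges: [-2.98, 2.98], [-0.74, 1.72], [-1.14, 1.35], [-2.1, 2.04], [-1.57, 1.44], [-3.14, 3.14]. Speed limits (rad/s): [1.89, 1.89, 2.39, 2.57, 3.14, 3.14].

INTERFACE

Orientations are given as a rotation vector (axis times angle).
In Python, from workcell import r, cams, finish_job gives the robot as it stands.
- The arm moves only by the tool carry_out, never from a script. Its arguments are lists of equal length, an entry for each row: "linear": the shift along the world's x, y, z in m, a list of three; "yaw": the turn about the world's z in degrees; "claw": the finger opening in m, from 0 to 0.0854. A call has 1 to 12 rows; each row shifts and turns the commanded pose from where the row before left it; what a row does not reach is not made up. A row lasts 1/10 s, in which the tool goes at most 50 mm and 8.59 degrees, less where a joint would pass 70% of its speed; a pose out of reach is approached as far as the arm can. A call with a gripper value outside its range is refused whole. The fingers move at their own pace and stop on an object; the grip force is fixed at half the most. Time passes only in rows, so rows that do not move let the fingers close. It gives the time, the measured TCP pose, the force and the opening at its end, in the units of the state.
- r.sense(): the state, without advancing time (a new reading comes with each control period).
- cams.camera(name): name is "scene" or "top" or "wrist"; returns a dict with "frame" (400x640x3 uint8, red, green, blue), "depth" (400x640 float32, m along the optical axis (not along the pixel's ray), 0 where there is no reading), "intrinsics" (3x3 intrinsics, pixels), "D" ([k1, k2, p1, p2, k3] as OpenCV has them; the pictures are not rectified), "R" (3x3) and "t" (3): a world point X has camera coordinates R X + t; the wrist camera has in their place "T_tool_cam" (4x4, takes a point from camera to tool coordinates, whose origin is the TCP and whose axes are the flange's). Camera axes: x right, y down, z forward; pixel columns grow to the right and rows downward; lengths in m; the calibration is good to about 2 mm. A picture is of the moment at which its call begins: read the wrist's pose just before it.
- finish_job(): hands the job in, once; it reports no verdict.
The state is a dict: "time": time; "q": joint angles; "dq": joint speeds; "tau": joint torques, N m; "position": TCP position; "eef_rot": TCP orientation; "wrist_force": force on the tool from outside, world axes, zero at the start; "wrist_torque": the same for the moment, N m; "finger_gap": finger opening in m.
Only numpy, scipy, OpenCV 4.12 (cv2) and the standard library are available. Lean on these libraries where they do the work, as an engineer would, in place of code of your own. Each camera call takes 0.05 s, during which the arm holds its last target.

## Working session

There is one attempt and no reset: what is moved stays moved. The work goes in short steps, Python scripts to look and compute and a tool call to move; the robot and the scene stay as the last step left them, time stands still between calls to the robot, and variables do not carry over. Pictures are saved under pics/ and viewed, and the job is handed in when it is done.

Besides the shell and the picture viewer there is one more tool, called as name(argument=value, ...) on one line, values as JSON. carry_out: Moves the arm, as the interface text tells. Its arguments: {"type":"object","properties":{"linear":{"type":"array","items":{"type":"array","items":{"type":"number"}}},"yaw":{"type":"array","items":{"type":"number"}},"claw":{"type":"array","items":{"type":"number"}}},"required":["linear","yaw","claw"]}

```bash
mkdir -p pics; ls
cat > h.py <<'E'
import numpy as np,cv2,pickle
from workcell import r,cams
def grab(n,tag):
    s=r.sense();c=cams.camera(n);c['s']=s
    cv2.imwrite(f'pics/{tag}.png',c['frame'][:,:,::-1]);pickle.dump(c,open(f'{tag}.pkl','wb'));return c
def pts(c):
    d=c['depth'];h,w=d.shape
    u,v=np.meshgrid(np.arange(w),np.arange(h))
    n=cv2.undistortPoints(np.stack([u,v],-1).reshape(-1,1,2).astype(np.float64),c['intrinsics'],np.array(c['D'])).reshape(h,w,2)
    P=np.dstack([n[...,0]*d,n[...,1]*d,d])
    X=(P-np.array(c['t']))@np.array(c['R'])
    X[d==0]=np.nan
    return X
E
python3 - <<'E'
from h import *
for n in('scene','top'):
    c=grab(n,n+'0')
    if 'R' in c: print(n,-np.array(c['R']).T@np.array(c['t']))
s=r.sense();print(s['time'],s['position'],s['eef_rot'],s['wrist_force'],s['finger_gap'])
E
```

```text
pics
scene [-0.08361823 -0.71610046  0.50925009]
top [ 0.34575657 -0.05098976  0.88925244]
0.1 [0.16231104 0.47260319 0.23086175] [-5.17208127e-01 -3.09857037e+00  1.55492104e-03] [ 0.57861762 -0.28550774  0.55723783] 0.08554199565246548
```

View pics/scene0.png

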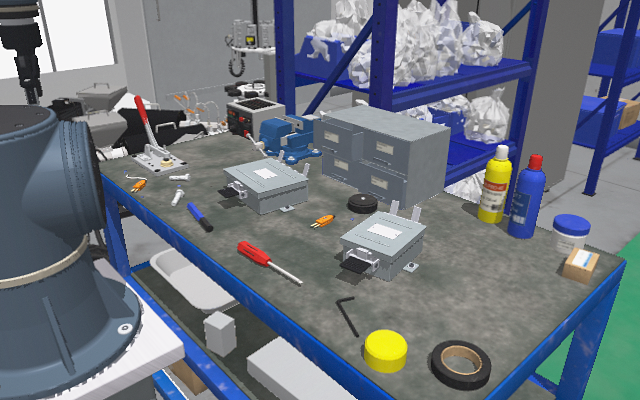

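View pics/top0.png

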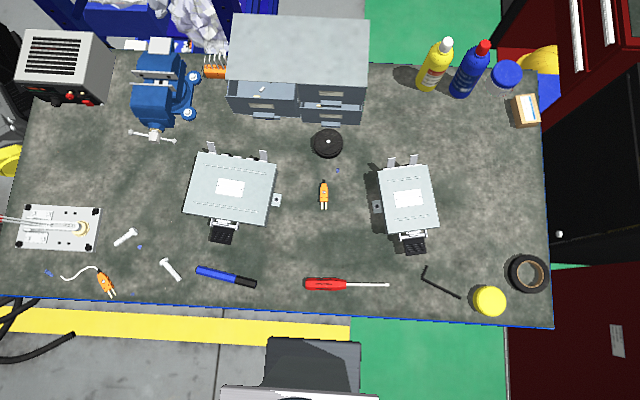

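The top view shows the wide box on the left (lid about 185–277 × 150–225 px, black paddle near (222,231)). The narrow box is on the right, with its paddle near (413,243). The marker at (225,276) lies in front of the wide box. Next I'll measure the wide box.

Run:
```python
from h import *
c=pickle.load(open('top0.pkl','rb'));X=pts(c);z=X[...,2]
f=c['frame'].astype(int)
for nm,(a,b,e,g) in {'wide':(140,250,170,290),'nar':(150,260,360,450)}.items():
    m=np.zeros(z.shape,bool);m[a:b,e:g]=1
    lid=m&(z>.052)&(z<.068)
    lid=cv2.morphologyEx(lid.astype(np.uint8),cv2.MORPH_OPEN,np.ones((7,7)))>0
    P=X[lid];(cx,cy),(w,h),a_=cv2.minAreaRect((P[:,:2]*1000).astype(np.float32))
    print(nm,'lid',cx,cy,w,h,a_,'z',np.median(P[:,2]),len(P))
    print(cv2.boxPoints(((cx,cy),(w,h),a_)))
    blk=m&(f.max(-1)<60)&(z>.028)&(z<.05)
    P=X[blk];print('paddle',np.median(P,0),len(P));r_=cv2.minAreaRect((P[:,:2]*1000).astype(np.float32));print(r_, cv2.boxPoints(r_))
    print('range z',np.percentile(P[:,2],[5,50,95]))
m=(f[...,2]>120)&(f[...,0]<90)&(f[...,1]<100);mm=np.zeros_like(m);mm[255:300,180:280]=1
P=X[m&mm];print('marker blue',np.nanmin(P,0),np.nanmax(P,0))
# tall stuff
for y in (0.10,.15,.2,.25,.3,.35):
  k=(abs(X[...,1]-y)<.01); print(y,[ (round(x,2),round(float(np.nanmax(np.where(k&(abs(X[...,0]-x)<.01),z,-1))),3)) for x in np.arange(.25,.8,.04)])
```

```text
wide lid 552.5064086914062 170.95928955078125 173.06088256835938 144.9737091064453 83.77645874023438 z 0.05864780881710723 5171
[[471.06616  92.79695]
 [615.1855   77.08067]
 [633.94666 249.12163]
 [489.82733 264.8379 ]]
paddle [0.45023118 0.18172279 0.03737994] 327
((527.2265014648438, 156.63275146484375), (48.967838287353516, 202.7903289794922), 71.94550323486328) [[423.23572 164.7789 ]
 [616.04114 101.92983]
 [631.2173  148.4866 ]
 [438.41187 211.33566]]
range z [0.03466063 0.03737994 0.03995019]
nar lid 550.0302124023438 -203.1145477294922 141.71188354492188 111.20447540283203 10.80086612701416 z 0.05912509008870705 3345
[[ 470.00992 -161.77548]
 [ 490.84915 -271.0099 ]
 [ 630.05054 -244.45361]
 [ 609.2113  -135.21921]]
paddle [ 0.45478608 -0.21925212  0.0376583 ] 250
((491.74041748046875, -197.1661376953125), (138.67041015625, 49.769691467285156), 30.455394744873047) [[ 419.3585  -210.85855]
 [ 444.5851  -253.76123]
 [ 564.1223  -183.47372]
 [ 538.89575 -140.57104]]
range z [0.0353326  0.0376583  0.04076037]
marker blue [ 0.35465841  0.14858429 -0.00226988] [0.38614584 0.2344879
[... 1615 characters left out ...]
at64(0.33), 0.003), (np.float64(0.37), 0.015), (np.float64(0.41), 0.004), (np.float64(0.45), 0.002), (np.float64(0.49), 0.004), (np.float64(0.53), 0.003), (np.float64(0.57), 0.003), (np.float64(0.61), 0.003), (np.float64(0.65), 0.042), (np.float64(0.69), 0.089), (np.float64(0.73), 0.109), (np.float64(0.77), 0.112)]
0.35 [(np.float64(0.25), -0.83), (np.float64(0.29), -0.006), (np.float64(0.33), 0.003), (np.float64(0.37), 0.003), (np.float64(0.41), 0.002), (np.float64(0.45), 0.003), (np.float64(0.49), 0.004), (np.float64(0.53), 0.003), (np.float64(0.57), 0.002), (np.float64(0.61), 0.003), (np.float64(0.65), 0.07), (np.float64(0.69), 0.112), (np.float64(0.73), 0.114), (np.float64(0.77), 0.112)]
```

Run:
```python
from h import *
c=pickle.load(open('top0.pkl','rb'));X=pts(c);z=X[...,2];f=c['frame'].astype(int)
ax=np.array([np.cos(np.radians(-6.2)),np.sin(np.radians(-6.2))]);ay=np.array([-ax[1],ax[0]])
m=np.zeros(z.shape,bool);m[200:250,195:250]=1
m&=(z>.028)&(z<.05)&(f.max(-1)<70)
k,l,st,_=cv2.connectedComponentsWithStats(m.astype(np.uint8));i=1+st[1:,4].argmax();P=X[l==i];print(st[i])
print('paddle along',np.percentile(P[:,:2]@ax,[0,2,50,98,100]),'across',np.percentile(P[:,:2]@ay,[0,2,50,98,100]),'z',np.median(P[:,2]))
# lid: front edge fit and side edges
L=(z>.055)&(z<.067);L[:, :170]=0;L[:,290:]=0;L[:140]=0;L[250:]=0
P=X[L][:,:2]
for a in np.arange(.09,.26,.02):
  q=P[abs(P[:,1]-a)<.005]; print(round(a,2),q[:,0].min().round(4),q[:,0].max().round(4))
for b in (.52,.55,.58):
  q=P[abs(P[:,0]-b)<.005]; print('x',b,q[:,1].min().round(4),q[:,1].max().round(4))
```

```text
[210 226  24  19 333]
paddle along [0.41080109 0.41127748 0.42773329 0.44411546 0.44500767] across [0.20749786 0.20812563 0.22922434 0.25037678 0.25123852] z 0.0373920791144592
0.09 0.472 0.6074
0.11 0.4732 0.6206
0.13 0.4763 0.6158
0.15 0.4775 0.6138
0.17 0.4701 0.6203
0.19 0.4733 0.6217
0.21 0.4841 0.6309
0.23 0.487 0.632
0.25 0.4882 0.6246
x 0.52 0.0874 0.2612
x 0.55 0.0842 0.2575
x 0.58 0.0808 0.2555
```

Run:
```python
from h import *
c=pickle.load(open('top0.pkl','rb'))
cv2.imwrite('pics/topcrop.png',cv2.resize(c['frame'][135:300,150:300,::-1],None,fx=4,fy=3.6,interpolation=cv2.INTER_CUBIC))
```

```text
(no output)
```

View pics/topcrop.png

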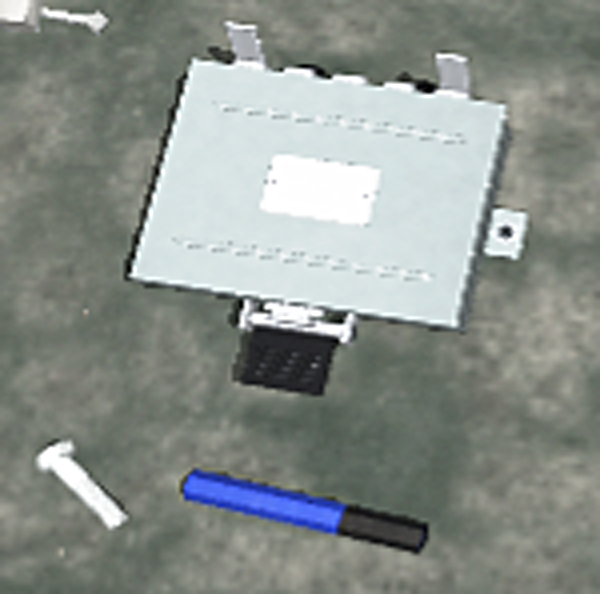

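Run:
```python
from h import *
from scipy.spatial.transform import Rotation as R
for n in('top0','scene0'):
  X=pts(pickle.load(open(n+'.pkl','rb')))
  m=(X[...,0]>.1)&(X[...,0]<.7)&(X[...,1]>.0)&(X[...,1]<.6)&(X[...,2]>.075)
  P=X[m]
  for x in np.arange(.1,.7,.05):
    print(n,round(x,2),[int(1000*max([0,*P[(abs(P[:,0]-x-.025)<.025)&(abs(P[:,1]-y-.025)<.025),2]])) for y in np.arange(0,.6,.05)])
print(R.from_rotvec(r.sense()['eef_rot']).as_matrix().round(3))
```

```text
top0 0.1 [0, 0, 0, 0, 0, 0, 0, 0, 0, 0, 0, 0]
top0 0.15 [0, 0, 0, 0, 0, 0, 0, 0, 0, 0, 0, 0]
top0 0.2 [0, 0, 0, 0, 0, 0, 0, 0, 0, 0, 0, 0]
top0 0.25 [0, 0, 0, 0, 0, 0, 0, 0, 0, 0, 0, 0]
top0 0.3 [0, 0, 0, 0, 0, 0, 0, 0, 0, 0, 0, 0]
top0 0.35 [0, 0, 0, 0, 0, 0, 0, 0, 0, 0, 0, 0]
top0 0.4 [0, 0, 0, 0, 0, 0, 0, 0, 0, 0, 0, 113]
top0 0.45 [0, 0, 0, 0, 0, 0, 0, 0, 0, 0, 0, 113]
top0 0.5 [0, 0, 0, 0, 0, 0, 0, 0, 0, 0, 0, 0]
top0 0.55 [0, 0, 0, 0, 0, 0, 0, 0, 0, 0, 0, 0]
top0 0.6 [0, 84, 86, 0, 85, 0, 0, 83, 0, 0, 0, 0]
top0 0.65 [0, 107, 108, 0, 0, 0, 112, 112, 0, 0, 0, 0]
scene0 0.1 [0, 0, 0, 0, 0, 0, 0, 326, 451, 415, 0, 0]
scene0 0.15 [0, 0, 0, 0, 0, 0, 0, 0, 451, 442, 345, 0]
scene0 0.2 [0, 0, 0, 0, 0, 0, 0, 0, 445, 447, 0, 0]
scene0 0.25 [0, 0, 0, 0, 0, 0, 0, 0, 0, 0, 0, 0]
scene0 0.3 [0, 0, 0, 0, 0, 0, 0, 0, 0, 0, 0, 0]
scene0 0.35 [0, 0, 0, 0, 0, 0, 0, 0, 0, 0, 0, 0]
scene0 0.4 [0, 0, 0, 0, 0, 0, 0, 0, 0, 0, 0, 141]
scene0 0.45 [0, 0, 0, 0, 0, 0, 0, 0, 0, 0, 0, 129]
scene0 0.5 [0, 0, 0, 0, 0, 0, 0, 0, 0, 0, 0, 0]
scene0 0.55 [0, 0, 0, 0, 0, 0, 0, 0, 0, 0, 0, 0]
scene0 0.6 [0, 80, 83, 0, 84, 0, 0, 81, 0, 0, 0, 0]
scene0 0.65 [0, 156, 149, 0, 0, 0, 112, 112, 0, 0, 0, 0]
[[-0.946  0.325 -0.   ]
 [ 0.325  0.946 -0.001]
 [-0.    -0.001 -1.   ]]
```

carry_out(linear=[[0.023,-0.024,0],[0.023,-0.024,0],[0.023,-0.024,0],[0.023,-0.024,0],[0.023,-0.024,0],[0.023,-0.024,0],[0.023,-0.024,-0.01],[0.023,-0.024,-0.02],[0.023,-0.024,-0.02],[0.023,-0.024,-0.02],[0.023,-0.024,-0.02],[0.023,-0.024,-0.02]], yaw=[2,2,2,2,2,1,1,1,0,0,0,0], claw=[0,0,0,0,0,0,0,0,0,0,0,0])

```text
time: 1.3
position: [0.439, 0.1836, 0.1204]
eef_rot: [-0.163, -3.137, 0.0]
wrist_force: [-0.5, 1.3, 0.9]
finger_gap: -0.0001
```

carry_out(linear=[[0,0,-0.02],[0,0,-0.02],[0,0,-0.015],[0,0,-0.015],[0,0,0]], yaw=[0,0,0,0,0], claw=[0,0,0,0,0])

```text
time: 1.8
position: [0.437, 0.1843, 0.0496]
eef_rot: [-0.163, -3.134, 0.002]
wrist_force: [1.1, 0.0, 0.7]
finger_gap: -0.0001
```

Run:
```python
from h import *
c=grab('wrist','w1');print(c['s']['position'],c['s']['wrist_force']);c=grab('scene','s1')
cv2.imwrite('pics/s1c.png',cv2.resize(c['frame'][100:260,170:350,::-1],None,fx=4,fy=3.6))
```

```text
[0.43703577 0.18426541 0.0495832 ] [1.09739514 0.04722588 0.6623715 ]
```

View pics/s1c.png

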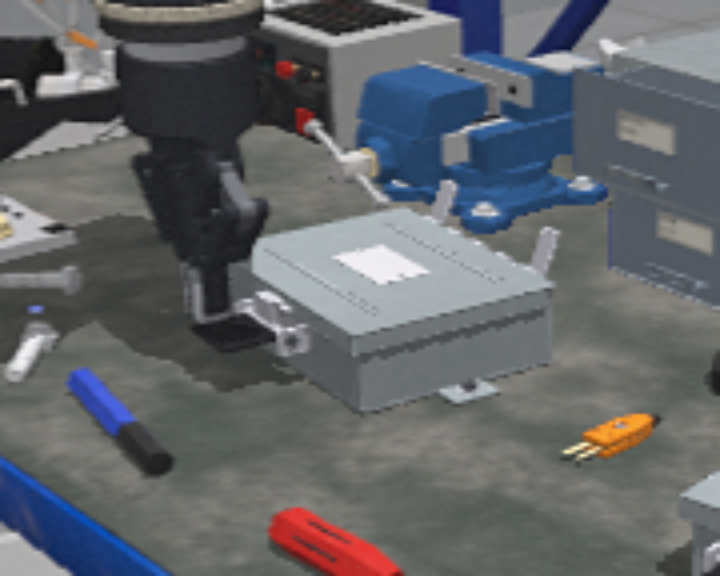

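View pics/w1.png

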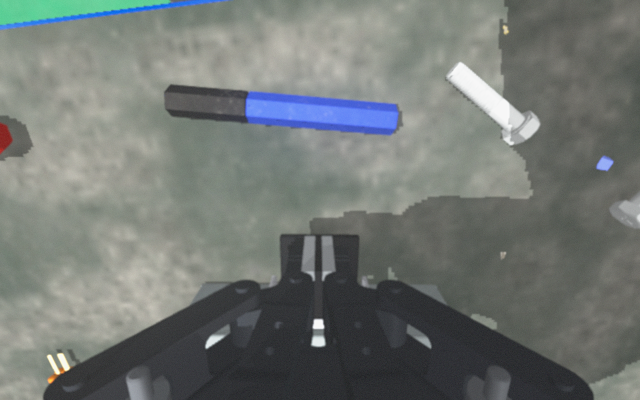

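Both views show the shut fingertips centred over the black paddle (wrist image (318,260)), clear of the latch arm. I'll shift a little towards the box and press.

carry_out(linear=[[0.004,0,-0.005],[0,0,-0.006],[0,0,-0.004],[0,0,-0.003],[0,0,-0.003],[0,0,0]], yaw=[0,0,0,0,0,0], claw=[0,0,0,0,0,0])

```text
time: 2.5
position: [0.4427, 0.185, 0.0303]
eef_rot: [0.163, 3.137, 0.0]
wrist_force: [0.8, 0.2, 5.4]
finger_gap: -0.0001
```

Run:
```python
from h import *
c=grab('scene','s2')
cv2.imwrite('pics/s2c.png',cv2.resize(c['frame'][100:260,170:350,::-1],None,fx=4,fy=3.6))
print(r.sense()['wrist_force'],r.sense()['position'])
```

```text
[ 1.32076308 -0.3638166   5.37421495] [0.4427178  0.1849873  0.03042779]
```

View pics/s2c.png

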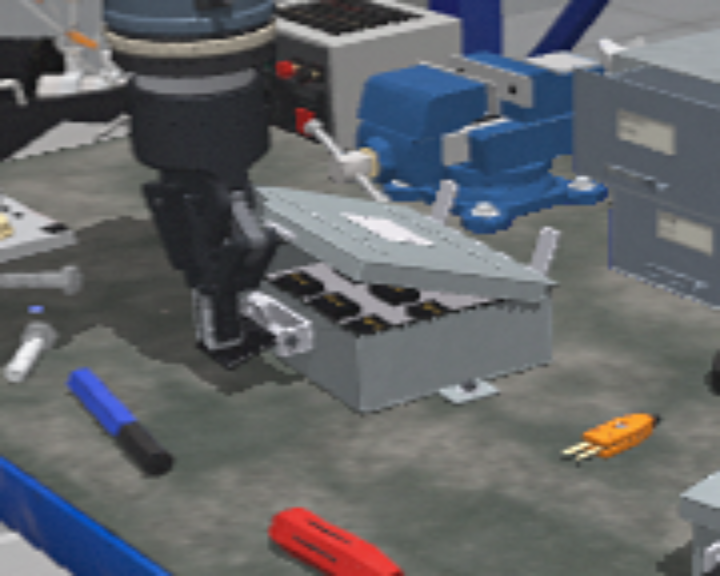

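The lid has sprung loose and is part-way up (crop about (400,230)). I'll back away along −x and upwards so it can stand free.

carry_out(linear=[[-0.01,0,0.004],[-0.015,0,0.012],[-0.015,0,0.012],[-0.015,0,0.01],[-0.015,0,0.005],[0,0,0],[0,0,0],[0,0,0],[0,0,0]], yaw=[0,0,0,0,0,0,0,0,0], claw=[0,0,0,0,0,0,0,0,0])

```text
time: 3.45
position: [0.3726, 0.1848, 0.073]
eef_rot: [-0.164, -3.137, 0.0]
wrist_force: [-0.0, -0.5, -0.1]
finger_gap: 0.0003
```

Run:
```python
from h import *
c=grab('scene','s3')
cv2.imwrite('pics/s3c.png',cv2.resize(c['frame'][100:260,170:350,::-1],None,fx=4,fy=3.6))
X=pts(c);ax=np.array([.9945,-.1045]);ay=np.array([.1045,.9945])
H=np.array([.617,.163])
a=(X[...,:2]-H)@ax;b=(X[...,:2]-H)@ay
m=(abs(b)<.08)&(a>-.14)&(a<-.02)&(X[...,2]>.075)
for q in np.arange(-.13,-.02,.01):
  k=m&(abs(a-q)<.005)
  if k.sum()>5: print(round(q,3),np.median(X[k][:,2]).round(4),k.sum())
```

```text
-0.12 0.1357 27
-0.11 0.1388 228
-0.1 0.1426 7
```

View pics/s3c.png

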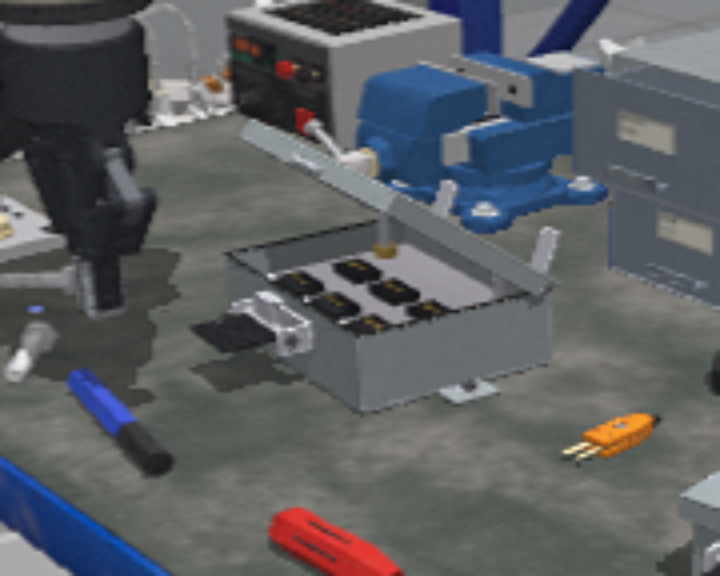

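The lid now stands by itself, with its lip near a = −0.112 m from the hinge and z ≈ 0.133, and the tab has sprung back. I'll work out an arc for the fingertips that follows the lip, offset 40 mm in box y to miss the keeper.

Run:
```python
from h import *
ax=np.array([.9945,-.1045]);ay=np.array([.1045,.9945]);H=np.array([.617,.163])
def w(a,b,z): return np.r_[H+a*ax+b*ay,z].round(4)
print('pre',w(-.155,.04,.118))
p=None
for th in np.r_[.69:1.80:12j,1.84,1.88]:
    f=th-.088
    q=w(-.136*np.cos(f)-.011,.04,.056+.136*np.sin(f)-.015); print(th.round(2),q,None if p is None else (q-p).round(4));p=q
```

```text
pre [0.467 0.219 0.118]
0.69 [0.4988 0.2156 0.118 ] None
0.79 [0.507  0.2148 0.1289] [ 0.0082 -0.0008  0.0109]
0.89 [0.5164 0.2138 0.1389] [ 0.0094 -0.001   0.01  ]
0.99 [0.5267 0.2127 0.1479] [ 0.0103 -0.0011  0.009 ]
1.09 [0.5378 0.2115 0.1559] [ 0.0111 -0.0012  0.008 ]
1.19 [0.5497 0.2103 0.1626] [ 0.0119 -0.0012  0.0067]
1.3 [0.5622 0.209  0.1681] [ 0.0125 -0.0013  0.0055]
1.4 [0.5752 0.2076 0.1723] [ 0.013  -0.0014  0.0042]
1.5 [0.5885 0.2062 0.1752] [ 0.0133 -0.0014  0.0029]
1.6 [0.602  0.2048 0.1768] [ 0.0135 -0.0014  0.0016]
1.7 [0.6157 0.2034 0.1769] [ 0.0137 -0.0014  0.0001]
1.8 [0.6293 0.2019 0.1756] [ 0.0136 -0.0015 -0.0013]
1.84 [0.6346 0.2014 0.1748] [ 0.0053 -0.0005 -0.0008]
1.88 [0.6399 0.2008 0.1737] [ 0.0053 -0.0006 -0.0011]
```

carry_out(linear=[[0,0.01,0.022],[0,0.012,0.023],[0.03,0.012,0],[0.03,0,0],[0.034,0,0],[0.01,0,0],[0.01,0,0],[0.008,-0.002,0],[0,0,0]], yaw=[0,0,0,0,0,0,0,0,0], claw=[0,0,0,0,0,0,0,0,0])

```text
time: 4.4
position: [0.4946, 0.2166, 0.1182]
eef_rot: [-0.164, -3.137, 0.0]
wrist_force: [-1.4, 1.0, 0.5]
finger_gap: 0.0005
```

Run:
```python
from h import *
c=grab('scene','s4')
cv2.imwrite('pics/s4c.png',cv2.resize(c['frame'][60:260,170:350,::-1],None,fx=4,fy=3))
s=r.sense();print(s['position'],s['wrist_force'])
```

```text
[0.49410726 0.21668895 0.11824548] [-0.38585766  0.27527423 -0.35315565]
```

View pics/s4c.png

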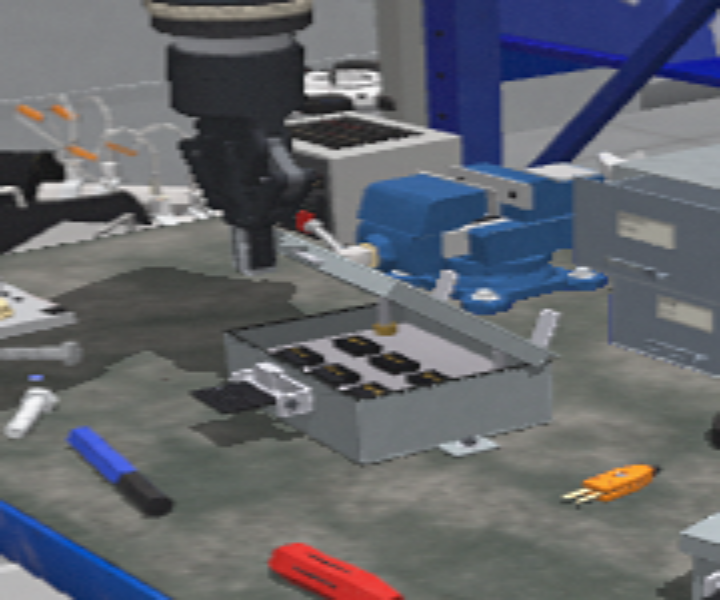

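Fingertips (crop about (255,260)) are just in front of the lip, with the tips below it. Now I'll push along the arc.

carry_out(linear=[[0.004,0,0],[0.004,0,0.005],[0.004,-0.001,0.006],[0.005,0,0.005],[0.005,-0.001,0.005],[0.005,0,0.005],[0.005,-0.001,0.004],[0.006,-0.001,0.004],[0.006,0,0.004],[0.006,-0.001,0.003],[0.006,-0.001,0.003],[0,0,0]], yaw=[0,0,0,0,0,0,0,0,0,0,0,0], claw=[0,0,0,0,0,0,0,0,0,0,0,0])

```text
time: 5.65
position: [0.5513, 0.2107, 0.1625]
eef_rot: [0.164, 3.137, 0.0]
wrist_force: [-0.6, -0.6, -0.3]
finger_gap: -0.0001
```

Run:
```python
from h import *
c=grab('scene','s5')
cv2.imwrite('pics/s5c.png',cv2.resize(c['frame'][60:260,170:350,::-1],None,fx=4,fy=3))
s=r.sense();print(s['position'],s['wrist_force'])
```

```text
[0.55082872 0.21075336 0.1622429 ] [-1.60256388 -0.05558752  0.40544452]
```

View pics/s5c.png

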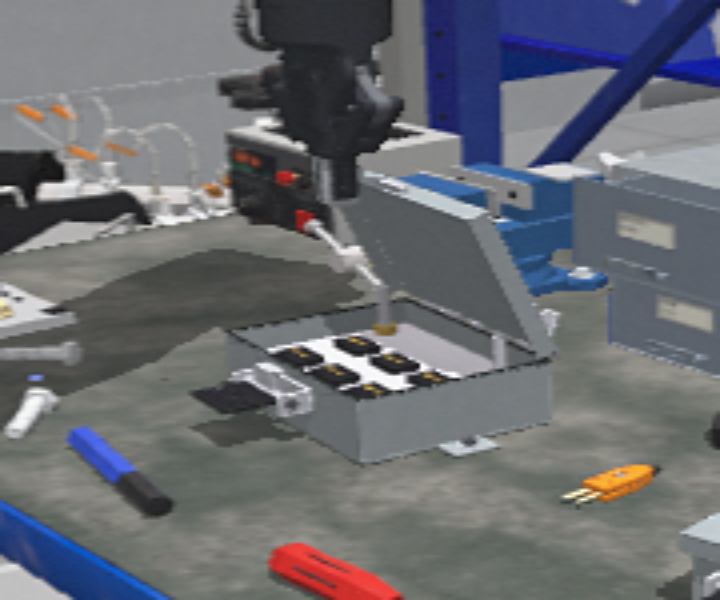

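The lid is being carried up to about 1.2 rad, with the finger on the lip near crop (350,185). I'll continue the arc.

carry_out(linear=[[0.007,-0.001,0.003],[0.006,-0.001,0.003],[0.007,0,0.002],[0.007,-0.001,0.002],[0.007,-0.001,0.001],[0.007,-0.001,0.001],[0.007,0,0.001],[0.007,-0.001,0],[0.007,-0.001,0],[0.007,-0.001,0],[0.007,0,-0.001],[0.005,-0.001,0]], yaw=[0,0,0,0,0,0,0,0,0,0,0,0], claw=[0,0,0,0,0,0,0,0,0,0,0,0])

```text
time: 6.9
position: [0.632, 0.2018, 0.174]
eef_rot: [-0.163, -3.137, 0.0]
wrist_force: [0.7, -0.4, 0.0]
finger_gap: 0.0004
```

Run:
```python
from h import *
c=grab('scene','s6')
cv2.imwrite('pics/s6c.png',cv2.resize(c['frame'][60:260,170:350,::-1],None,fx=4,fy=3))
s=r.sense();print(s['position'],s['wrist_force'])
```

```text
[0.63237376 0.20161955 0.17394483] [-0.45486935  0.60781204 -0.28801792]
```

View pics/s6c.png

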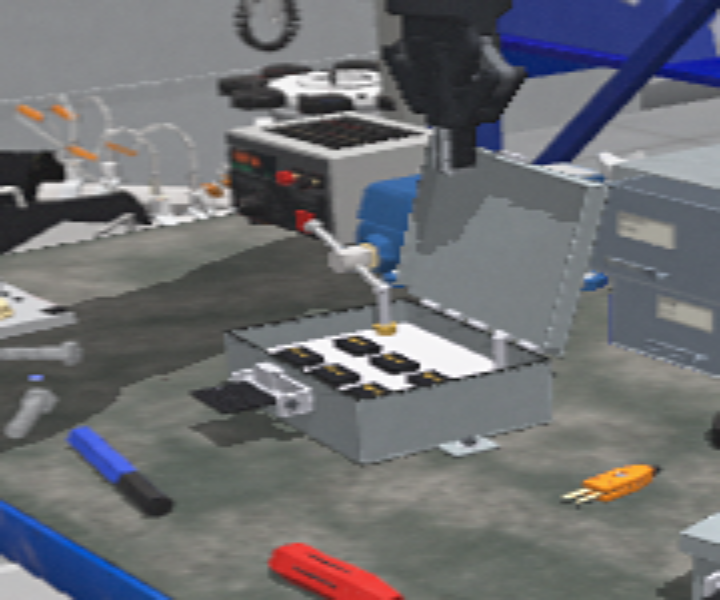

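The lid is past upright. I'll nudge it a few millimetres more, then draw straight back and up.

carry_out(linear=[[0.003,0,0],[0.002,0,0],[0,0,0],[-0.01,0.001,0],[-0.015,0.001,0.01],[-0.025,0,0.015],[-0.03,0,0.02],[-0.03,0,0.01],[-0.03,0,0],[0,0,0],[0,0,0],[0,0,0]], yaw=[0,0,0,0,0,0,0,0,0,0,0,0], claw=[0,0,0,0,0,0,0,0,0,0,0,0])

```text
time: 8.15
position: [0.497, 0.2039, 0.2293]
eef_rot: [0.163, 3.137, 0.0]
wrist_force: [-1.1, 0.2, 0.1]
finger_gap: -0.0001
```

Run:
```python
from h import *
ax=np.array([.9945,-.1045]);ay=np.array([.1045,.9945]);H=np.array([.617,.163])
for i in range(2):
  c=grab('scene',f's7{i}');X=pts(c)
  a=(X[...,:2]-H)@ax;b=(X[...,:2]-H)@ay;z=X[...,2]
  m=(abs(b)<.075)&(abs(a)<.06)&(z>.08)&(z<.172)
  p=np.polyfit(z[m],a[m],1);print(m.sum(),'theta',np.pi/2+np.arctan(p[0]))
  for _ in range(6): cams.camera('scene')
cv2.imwrite('pics/s7c.png',cv2.resize(c['frame'][60:300,130:450,::-1],None,fx=2.4,fy=2.4))
grab('top','t7');s=r.sense();print(s['time'],s['position'],s['wrist_force'])
```

```text
1428 theta 1.9167201033314936
1421 theta 1.9197783792920073
8.9 [0.49640846 0.20386674 0.22931998] [ 0.38416744 -0.61291537  0.58942855]
```

View pics/s7c.png

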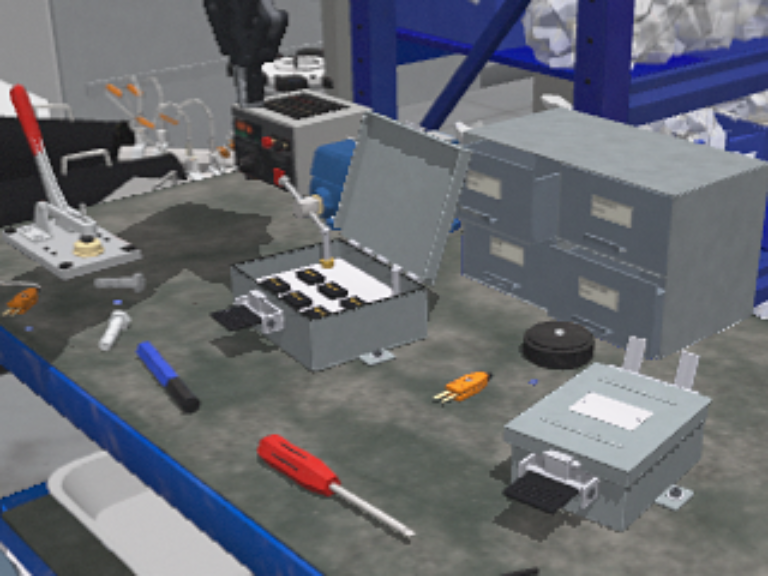

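View pics/t7.png

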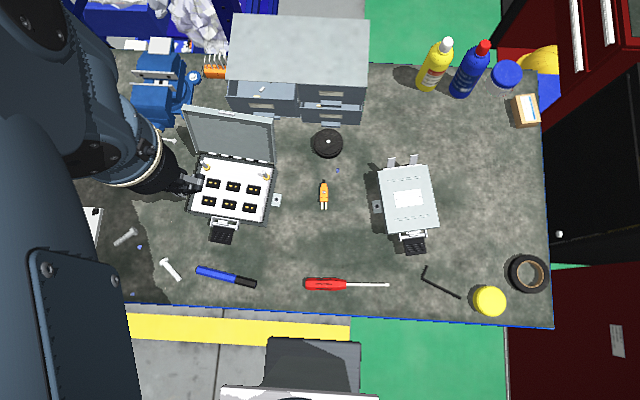

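The pictures show the wide lid leaning back open at 1.92 rad and not moving. The tab is level, the narrow box is shut, and the plug, puck, screwdriver and marker sit at the same pixels as at the start. The gripper is clear of everything, so I'm handing in.

```bash
python3 -c "
from workcell import finish_job
print(finish_job())"
```

```text
the job is handed in; nothing more can be done
None
```

The wide box is open and its lid rests against the stop. I handed the job in at about 9 s of the 48 s allowed; `finish_job` gives no verdict.

**What I did:** I pressed the release tab with the shut fingertips (about 5 N), and the lid sprang free. I backed away until it stood by itself at about 0.69 rad. Then I pushed its lip along the hinge arc, 40 mm to one side of the middle to miss the keeper, until it was past upright, and drew the fingers back.

**Last checks:**
- **Lid:** it measured 1.917 rad, then 1.920 rad about 0.35 s later, so it was at its stop and still.
- **Tab and narrow box:** in the pictures the wide tab is back level and the narrow box is shut. I judged both by eye and did not measure the angles.
- **Loose things:** the plug, heater, screwdriver and marker look unmoved between the first and last top views, also by eye.
- **Arm:** the gripper was clear of everything, with the wrist force only at noise level (under 1 N).

No check failed or disagreed.

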